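# Put the pot scraper away under its spring clip

### The job

Put the steel pot scraper away in its white holder: lift the holder's spring clip until it stands open by itself, slide the blade, edge first, along the bed into the slot until it is fully home against the stop hidden inside, then ease the clip down onto the blade and let go. Feel for the stop gently instead of ramming it, never let the clip snap shut, and leave everything else on the shelf undisturbed.

Things in the scene. Friction and masses are not known exactly. Their poses are not given: they have to be found in the camera images.
- scraper: Pot scraper, 0.23 kg: flat steel blade 80 mm wide, 3 mm thick, with a dark wooden grip across its rear, 24 (x) by 80 (y) mm, its top 26 mm above the underside. Blade and grip share one flat underside. Origin on the underside below the middle of the grip; x points to the working edge, 97 mm ahead, z up. Lies flat on the shelf, left or right of the holder.
- scraper_edge (a point): Middle of the blade's straight working edge, on the underside, 97 mm ahead of the scraper's origin.
- holder: White plastic scraper holder fixed to the shelf: board 116 mm wide, x -35 to 95 mm, its top (the bed) 12 mm up. Origin on the underside in mid-width; x points the way the scraper slides in, z up. Side rails 10 mm high, 84 mm apart, from x = -15 mm to the slot, flared to about 97 mm at x = -35 mm. Light part: over 10 N on the stop is ramming, 35 N anywhere jamming; 3 to 6 N feels the stop.
- slot_mouth (a point): Middle of the slot's mouth on the bed, x = 40 mm, z = 12 mm of the holder, same axes. The slot, in a block 14 mm high, is 84 mm wide, 6.5 mm high, open to the front. In it a rigid depth stop (set by thumbscrew to suit the blade) has its flat face anywhere from 6 to 28 mm behind the mouth: not seen or measured, only felt; it does not yield. The blade is home when its edge touches it.
- clip_hinge (a point): Point on the clip's hinge axis (which runs along the holder's y), at x = 58 mm, z = 34 mm of the holder; axes as the holder's.
- clip (a joint): Spring clip's angle, rad: bent steel strip 20 mm wide hinged on the slot block, its lip 40 mm in front of the hinge. 0 = lip on bare bed, about 0.07 = lip on the blade, 2.2 = standing open. An over-centre spring closes it below 0.95 and opens it above: about 0.25 N m at both ends (5 N at the grip), nil at 0.95. Let go below 0.95 it snaps; easing down is under 4 rad/s until the lip is 8 mm up.
- clip_grip (a point): Middle of the rolled grip at the clip's free end: round bar 10 mm thick, 30 mm long along the holder's y, wider than the strip, so it can be pinched by its two ends and turns between the fingertips. At 0 rad it is 52 mm in front of (-x) and 4 mm below the hinge axis, 18 mm above the bed; at 2.2 rad 27 mm behind and 44 mm above the axis.
- ramekin: White ceramic ramekin, 84 mm across, 45 mm high, on the other side of the holder from the scraper. Leave alone. Origin under its centre.
- bottle_pink: Empty pink spray bottle in the slotted rack, 68 mm across, 209 mm high. Leave alone. Origin under its centre.
- bottle_white: Empty white spray bottle in the rack, same size. Leave alone.
- bottle_grey: Empty grey spray bottle in the rack, same size. Leave alone.
- rack: Fixed wooden rack behind the holder, 100 by 274 mm, 85 mm high, with three slots for the bottles. Origin under its centre.
- tub: Fixed grey tub of dishwasher pods, 110 by 150 mm, 86 mm high with its hinged white lid, which stays closed. Origin under its centre.
- tub_lid (a joint): Angle of the tub's lid in rad, 0 = closed. Keep closed.
- brush: Dish brush standing on its round bristle head (52 mm across, 32 mm high), its wooden handle level, 190 mm long overall. Leave alone. Origin under the head, handle towards its -x.
- plug: Steel sink plug, 52 mm across, 30 mm high with its knob, lying left of the holder. Leave alone.

How it is judged:
By the outcome, as a careful person would: the job done as asked, in the order asked, and still so for the second after the job is handed in, with the robot touching nothing.
It also fails if it takes over 72 s, if anything falls off the work surface, if the arm or the gripper's body presses on something with over 40 N, if the wrist force passes 120 N, or if a joint passes its speed limit or range.

### The arm

A 6-joint arm with a two-finger parallel gripper is mounted at the origin on the work surface. World frame = base frame: x ahead of the robot, y to its left, z up, the work surface at z = 0. Lengths are in m, angles in rad, forces in N, time in s.
With the tool pointing down it reaches from about 0.35 to 0.775 m from the base axis. Payload 7.3 kg.
Tool frame: the origin (TCP) lies at the centre of the arm's flange, where the gripper is bolted on; the fingertips stand 178 mm ahead of it and the grasp point (between the pads) lies 159 mm ahead of it (tip_extent is the distance from the TCP to the fingertips, in m); z points along the fingers, y is the line along which they close (so a half turn about z gives the same grasp; the last joint's range is limited). The gripper opens to 92 mm and grips with 3 to 60 N. Pads are 19 mm wide; open, the fingers measure 130 mm over their backs; the gripper's body (75 mm by 190 mm) begins 47 mm behind the grasp point.
Start: joints at [1.19, 0.342, 1.524, -0, 1.275, -0.146], TCP at [0.122, 0.511, 0.405] pointing down, gripper open.
Joint ranges: [-2.53, 2.53], [-0.77, 2.02], [0.04, 2.7], [-1, 4.14], [0.28, 2.66], [-3.11, 3.11]. Speed limits (rad/s): [2.57, 2.57, 3.14, 3.14, 3.14, 3.14].

### API

Orientations are given as [roll, pitch, yaw] about the fixed x, y, z axes, in that order (R = Rz(yaw) Ry(pitch) Rx(roll)).
In Python, from cell import * gives the robot as it stands.
- The arm moves only by the tool arm_command, never from a script. Its arguments are lists of equal length, an entry for each row: "xyz": the shift along the world's x, y, z in mm, a list of three; "spin": the turn about the world's z in degrees. In form: {"xyz": [[tx, ty, tz], ...], "spin": [spin, ...]}. A call has 1 to 20 rows; each row shifts and turns the commanded pose from where the row before left it; what a row does not reach is not made up. A row lasts 1/10 s, in which the tool goes at most 50 mm and 8.59 degrees, less where a joint would pass 70% of its speed; a pose out of reach is approached as far as the arm can. A call with a gripper value outside its range is refused whole. "jaw" is the opening, from -1 (shut) to 1 (fully open), set as the call begins (left out, the last holds). The fingers move at their own pace and stop on an object; "squeeze" is the grip in N (left out, the last holds). Time passes only in rows, so rows that do not move let the fingers close. It gives the time, the measured TCP pose, the force, the opening and the grip force at its end, in the units of the state.
- observe(): the state, without advancing time (a new reading comes with each control period).
- read_camera(name): name is "scene" or "top" or "wrist"; returns a dict with "img" (480x640x3 uint8, red, green, blue), "depth" (480x640 float32, m along the optical axis (not along the pixel's ray), 0 where there is no reading), "fx", "fy", "cx", "cy" (pixels), "dist_coeffs" ([k1, k2, p1, p2, k3] as OpenCV has them; the pictures are not rectified), "world_from_camera" (4x4, takes a point from camera to world coordinates). Camera axes: x right, y up, looking along -z (the intrinsics and any distortion apply to the point x, -y, -z); pixel columns grow to the right and rows downward; lengths in m; the calibration is good to about 2 mm. A picture is of the moment at which its call begins.
- hand_in(): hands the job in; it is judged then, once.
The state is a dict: "time": time; "qpos": joint angles; "qvel": joint speeds; "joint_efforts": joint torques, N m; "tool_pos": TCP position; "tool_rot": TCP orientation; "contact_force": force on the tool from outside, world axes, zero at the start; "torque": the same for the moment, N m; "opening": finger opening in m; "grip_force": force on a finger pad.
Only numpy, scipy, OpenCV 4.12 (cv2) and the standard library are available. Lean on these libraries where they do the work, as an engineer would, in place of code of your own. Each camera call takes 0.05 s, during which the arm holds its last target. There are 200 camera calls.

## Working session

There is one attempt and no reset: what is moved stays moved. The work goes in short steps, Python scripts to look and compute and a tool call to move; the robot and the scene stay as the last step left them, time stands still between calls to the robot, and variables do not carry over. Pictures are saved under pics/ and viewed, at most 10 in all, crops included, and the job is handed in when it is done.

Besides the shell and the picture viewer there is one more tool, called by a JSON object that holds its "method" and its "body", one argument or row to a line. arm_command: Moves the arm, as the interface text tells. Its arguments: {"type":"object","properties":{"xyz":{"type":"array","items":{"type":"array","items":{"type":"number"}}},"spin":{"type":"array","items":{"type":"number"}},"jaw":{"type":"number"},"squeeze":{"type":"number"}},"required":["xyz","spin"]}

```bash
mkdir -p pics; ls
python3 - <<'E'
from cell import *
import cv2,numpy as np
o=observe(); print({k:np.round(v,3) for k,v in o.items()})
for n in ("scene","top"):
    c=read_camera(n); cv2.imwrite(f"pics/{n}0.png",c["img"][:,:,::-1]); np.savez(f"{n}0.npz",**c)
    print(n,c["fx"],c["fy"],c["cx"],c["cy"],c["dist_coeffs"],np.round(c["world_from_camera"],3).tolist())
E
```

```text
pics
{'time': np.float64(0.0), 'qpos': array([ 1.19 ,  0.343,  1.525,  0.   ,  1.275, -0.146]), 'qvel': array([0.001, 0.   , 0.   , 0.   , 0.001, 0.   ]), 'joint_efforts': array([ 1.0000e-03, -4.3125e+01, -2.4421e+01,  7.2000e-02,  5.6000e-02,
       -0.0000e+00]), 'tool_pos': array([0.122, 0.51 , 0.404]), 'tool_rot': array([-3.14 , -0.   ,  2.907]), 'contact_force': array([ 0.325,  0.246, -0.494]), 'torque': array([ 0.022, -0.037,  0.018]), 'grip_force': np.float64(0.0), 'opening': np.float64(0.092)}
scene 489.2992025927611 489.2992025927611 325.4800875048306 233.55202213829992 [-0.07831927  0.          0.          0.          0.        ] [[0.387, -0.695, 0.607, 1.179], [0.922, 0.286, -0.261, -0.222], [0.007, 0.66, 0.751, 0.77], [0.0, 0.0, 0.0, 1.0]]
top 545.333794317935 545.333794317935 324.43244910763326 240.2775067055681 [-0.02468143  0.          0.          0.          0.        ] [[0.022, 0.989, -0.146, 0.484], [-1.0, 0.02, -0.01, -0.01], [-0.007, 0.146, 0.989, 1.06], [0.0, 0.0, 0.0, 1.0]]
```

View pics/top0.png

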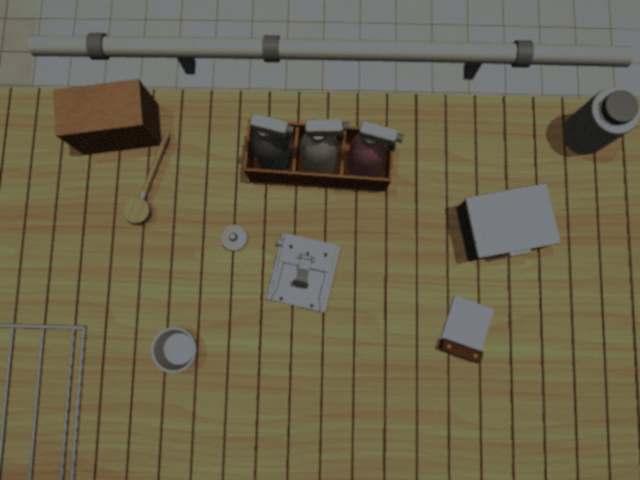

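View pics/scene0.png

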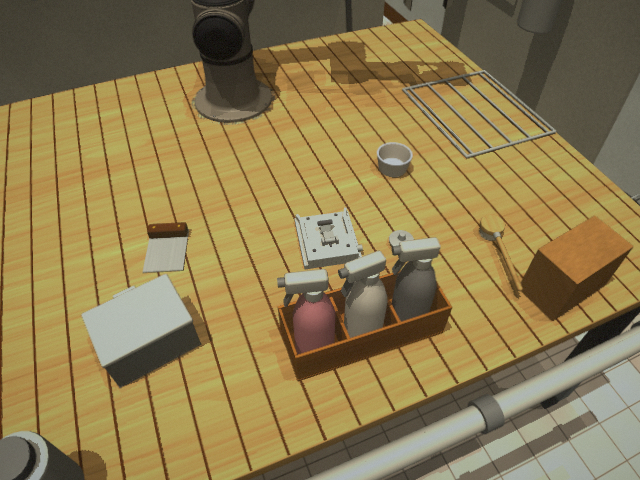

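The top view shows the holder around (303,272) with its slot end up, the scraper at about (467,330) with its grip at (461,350), and the ramekin, plug, rack and tub clear of both. I'll enlarge the two work areas.

```bash
cat > h.py <<'E'
import numpy as np,cv2
def K(c): return np.array([[float(c["fx"]),0,float(c["cx"])],[0,float(c["fy"]),float(c["cy"])],[0,0,1]])
def px2w(c,uv,z):
    p=cv2.undistortPoints(np.array(uv,float).reshape(-1,1,2),K(c),np.array(c["dist_coeffs"],float))[:,0]
    d=np.c_[p[:,0],-p[:,1],-np.ones(len(p))]; T=c["world_from_camera"]
    D=d@T[:3,:3].T; o=T[:3,3]; z=np.broadcast_to(z,(len(p),))
    return o+D*((z-o[2])/D[:,2])[:,None]
def w2px(c,P):
    T=np.linalg.inv(c["world_from_camera"]); q=np.atleast_2d(P)@T[:3,:3].T+T[:3,3]
    q=q*[1,-1,-1]
    return cv2.projectPoints(q,np.zeros(3),np.zeros(3),K(c),np.array(c["dist_coeffs"],float))[0][:,0]
def crop(img,x0,y0,w,h,s):
    return cv2.convertScaleAbs(cv2.resize(img[y0:y0+h,x0:x0+w],None,fx=s,fy=s,interpolation=cv2.INTER_CUBIC),alpha=1.3)
E
python3 - <<'E'
from h import *
c=np.load("top0.npz"); i=c["img"][:,:,::-1]
a=crop(i,262,228,84,90,5); b=crop(i,432,288,70,90,5)
cv2.imwrite("pics/crop0.png",np.hstack([a,b]))
E
```

```text
(no output)
```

View pics/crop0.png

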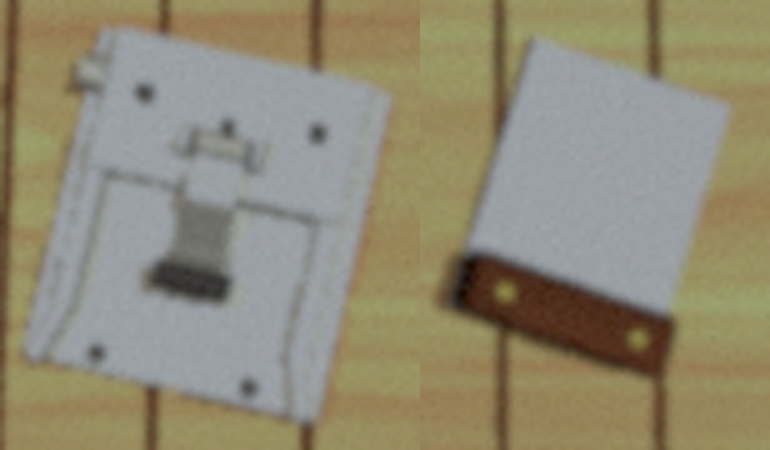

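The crop shows the holder's front corners at (25,358) and (320,422), its back corners at (105,30) and (390,97), the slot line running from (105,172) to (315,222), and the clip grip centred near (190,281). On the scraper, the edge corners are at (537,38) and (730,103), and the grip's top rear corner is at (660,375).

Run:
```python
from h import *
from scipy.optimize import least_squares
c=np.load("top0.npz"); s=np.load("scene0.npz")
def full(p,x0,y0,off=0): 
    p=np.array(p,float); p[:,0]-=off; return (p+.5)/5-.5+[x0,y0]
def fit(name,uv,M):
    M=np.array(M)/1000; W=px2w(c,uv,M[:,2])
    def T(p): 
        a=p[2]; return M[:,:2]@np.array([[np.cos(a),np.sin(a)],[-np.sin(a),np.cos(a)]])+p[:2]
    r=least_squares(lambda p:(T(p)-W[:,:2]).ravel(),[.45,0,0])
    print(name,np.round(r.x[:2]*1000,1),"yaw deg",np.round(np.degrees(r.x[2]),2)); print(np.round((W[:,:2]-T(r.x))*1000,1).tolist()); return r.x
h=fit("holder",full([(25,358),(320,422),(105,30),(390,97),(190,281),(105,172),(315,222)],262,228),
 [(-35,58,12),(-35,-58,12),(95,58,26),(95,-58,26),(6,0,30),(40,42,26),(40,-42,26)])
p=fit("scraper",full([(537,38),(730,103),(660,375),(675,320),(472,254),(572,315.5)],432,288,420),
 [(97,40,3),(97,-40,3),(-12,-40,26),(12,-40,26),(12,40,26),(0,0,26)])
np.save("poses.npy",[h,p])
# depth checks
for n,uv in (("bed",(290,295)),("grip",(462,350)),("blade",(468,322)),("table",(400,330))):
    z=float(c["depth"][uv[1],uv[0]]); T=c["world_from_camera"]
    q=cv2.undistortPoints(np.array([[uv]],float),K(c),np.array(c["dist_coeffs"]))[0,0]
    print(n,np.round((T@[q[0]*z,-q[1]*z,-z,1])[:3],4))
# scene overlay
i=s["img"][:,:,::-1].copy()
def pts(pose,M):
    M=np.array(M)/1000;a=pose[2];R=np.array([[np.cos(a),-np.sin(a)],[np.sin(a),np.cos(a)]]);return np.c_[M[:,:2]@R.T+pose[:2],M[:,2]]
ov=cv2.resize(i,None,fx=4,fy=4,interpolation=cv2.INTER_CUBIC)
for pose,M in ((h,[(-35,58,12),(-35,-58,12),(95,-58,26),(95,58,26)]),(h,[(6,15,30),(6,-15,30)]),(p,[(97,40,3),(97,-40,3),(12,-40,3),(12,40,3)]),(p,[(-12,-40,26),(12,-40,26),(12,40,26),(-12,40,26)])):
    q=(w2px(s,pts(pose,M))*4+1.5).astype(np.int32); cv2.polylines(ov,[q],True,(0,0,255),1)
cv2.imwrite("pics/ov0.png",np.hstack([ov[200*4:275*4,285*4:375*4],ov[210*4:285*4,130*4:200*4]]))
```

```text
holder [544.4  46.7] yaw deg -11.72
[[-0.0, -1.0], [1.7, -0.9], [-1.7, -2.4], [-1.9, 1.2], [1.3, 0.7], [0.5, 0.3], [0.2, 2.1]]
scraper [ 433.8 -258.2] yaw deg -18.35
[[-0.9, -2.2], [0.8, -0.4], [2.6, 0.4], [0.1, 2.0], [-2.4, 1.6], [-0.2, -1.3]]
bed [0.5308 0.0649 0.0137]
grip [ 0.4349 -0.2592  0.0273]
blade [ 4.868e-01 -2.780e-01  4.000e-04]
table [ 0.4689 -0.1474 -0.001 ]
```

View pics/ov0.png

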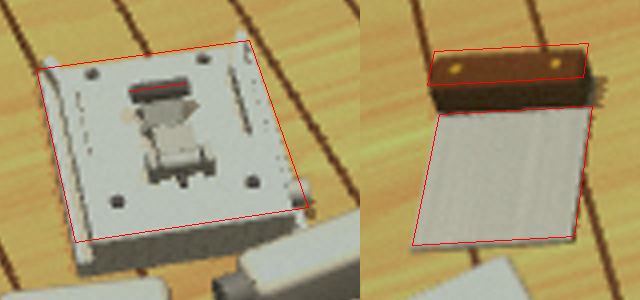

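Overlay agrees within about 2 mm: the red outlines sit on the holder, the clip grip and the scraper blade and grip in the scene view. Moving above the clip for a wrist look.

{"method": "arm_command", "body": {
  "xyz": [
    [13,-14,-3],
    [26,-28,-5],
    [26,-28,-5],
    [26,-28,-5],
    [26,-28,-5],
    [26,-28,-5],
    [26,-28,-5],
    [26,-28,-5],
    [26,-28,-5],
    [26,-28,-5],
    [26,-28,-5],
    [26,-28,-5],
    [26,-28,-5],
    [26,-28,-5],
    [26,-28,-5],
    [26,-28,-5],
    [25,-31,-2],
    [0,0,0],
    [0,0,0]
  ],
  "spin": [0.1,0.1,0.1,0.1,0.1,0.1,0.1,0.1,0.1,0.1,0.1,0.1,0.1,0.1,0.1,0.1,0.1,0,0],
  "jaw": -0.13
}}

```text
time: 2.0
tool_pos: [0.5501, 0.045, 0.324]
tool_rot: [3.142, -0.002, 2.935]
contact_force: [-1.0, 0.5, -0.6]
opening: 0.04
grip_force: 0.0
```

Run:
```python
from cell import *
from h import *
c=read_camera("wrist"); np.savez("w1.npz",**c); cv2.imwrite("pics/w1.png",c["img"][:,:,::-1])
o=observe(); print(o["time"],np.round(o["tool_pos"]*1000,1),np.degrees(o["tool_rot"]).round(2),o["contact_force"].round(2),o["opening"])
print(np.round(c["world_from_camera"],3).tolist())
# points near rack from scene+top: front extent by height
P=[]
for n in ("top0","scene0"):
    s=np.load(n+".npz"); v,u=np.mgrid[0:480,0:640]; z=s["depth"].ravel()
    q=cv2.undistortPoints(np.c_[u.ravel(),v.ravel()].astype(float)[:,None],K(s),s["dist_coeffs"].astype(float))[:,0]
    P.append((np.c_[q[:,0]*z,-q[:,1]*z,-z]@s["world_from_camera"][:3,:3].T+s["world_from_camera"][:3,3])[z>0])
P=np.vstack(P); a=np.radians(-11.72); L=(P[:,:2]-[.5444,.0467])@np.array([[np.cos(a),-np.sin(a)],[np.sin(a),np.cos(a)]])
for lo in range(40,240,25):
    m=(P[:,2]>lo/1e3)&(P[:,2]<lo/1e3+.025)&(abs(L[:,1])<.11)&(L[:,0]>.06)&(L[:,0]<.4)
    if m.sum()>5: print(lo,"front local x pct1",np.percentile(L[m,0],[0,1,5])*1000)
```

```text
2.05 [549.7  45.8 324.2] [ 1.7999e+02 -9.0000e-02  1.6822e+02] [0.06 0.9  0.18] 0.039970261093073535
[[0.207, -0.931, -0.301, 0.468], [0.978, 0.197, 0.064, 0.063], [0.0, -0.307, 0.952, 0.305], [0.0, 0.0, 0.0, 1.0]]
40 front local x pct1 [ 60.37478435 192.07122086 199.55861564]
65 front local x pct1 [190.39441357 193.60398852 199.97081205]
90 front local x pct1 [206.92684925 208.41364401 220.55200802]
115 front local x pct1 [207.38781811 212.29560561 221.83257219]
140 front local x pct1 [215.46675697 220.13954642 228.42041123]
165 front local x pct1 [226.12507933 227.2832472  232.13265258]
190 front local x pct1 [228.59804335 229.69884927 233.95694368]
215 front local x pct1 [231.55576554 232.92591663 235.61570381]
```

View pics/w1.png

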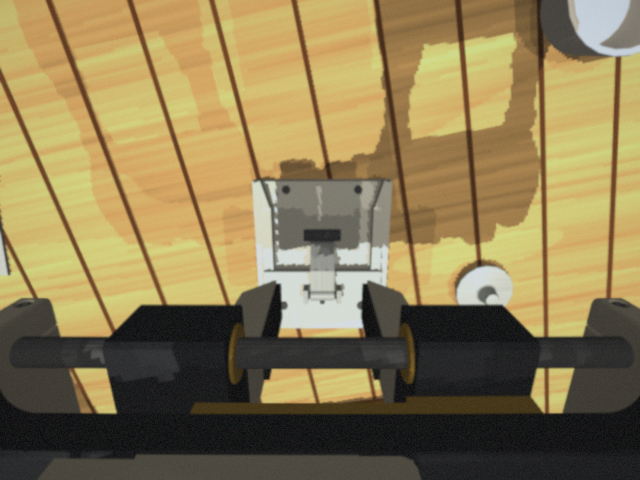

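The wrist view shows the holder's front corners at (253,181) and (392,181), the clip bar from (304,235) to (341,235) and the slot line at row 270. Its axes line up with the gripper, and the rack is over 190 mm ahead.

Run:
```python
from h import *
c=np.load("w1.npz")
r=lambda n,uv,z:print(n,np.round(px2w(c,uv,np.array(z)/1e3)[:,:2]*1000,1).tolist())
r("front",[(253,181),(392,181)],[12,12]); r("bar",[(304,235),(341,235)],[30,30]); r("slot ends",[(275,269.5),(372,269.5)],[12,12]); 
h=np.load("poses.npy")[0]; a=h[2]; R=np.array([[np.cos(a),-np.sin(a)],[np.sin(a),np.cos(a)]])
for m in ((-35,58),(-35,-58),(6,15),(6,-15),(40,42),(40,-42)): print(m,np.round(R@m+h[:2]*1000,1))
cv2.imwrite("pics/w1c.png",crop(c["img"][:,:,::-1],245,170,160,125,5))
```

```text
front [[500.3, -1.5], [524.1, 111.2]]
bar [[549.4, 31.6], [555.6, 61.1]]
slot ends [[581.0, -3.1], [599.0, 82.0]]
(-35, 58) [521.9 110.6]
(-35, -58) [498.3  -2.9]
(6, 15) [553.3  60.2]
(6, -15) [547.2  30.8]
(40, 42) [592.1  79.7]
(40, -42) [575.   -2.5]
```

View pics/w1c.png

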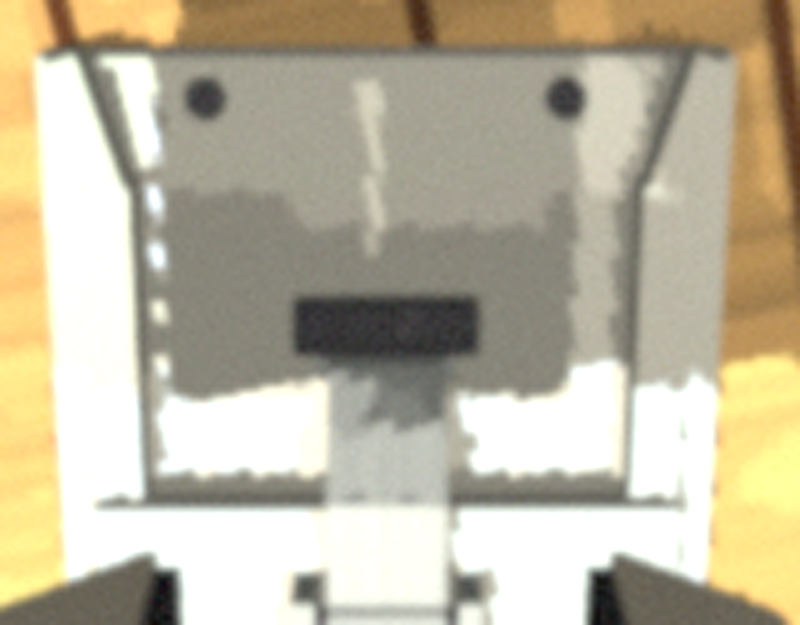

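The crop shows the bar from (294,326) to (479,326), the rail-top front corners at (38,55) and (738,55), and the slot block's top front edge at row 505.

Run:
```python
from h import *
from scipy.optimize import least_squares
c=np.load("w1.npz")
uv=(np.array([(38,53),(738,53),(294,326),(479,326),(98,505),(685,505),(205,98),(566,98)],float)+.5)/5-.5+[245,170]
z=np.array([22,22,31,31,26,26,12,12])/1e3; W=px2w(c,uv,z)
lx=[-35,-35,6,6,40,40]; a=np.radians(-11.9)
R=np.array([[np.cos(a),-np.sin(a)],[np.sin(a),np.cos(a)]])
L=(W[:,:2]*1000-[544.4,46.7])@R
print(L.round(1).tolist())
for i,j in ((0,1),(2,3),(4,5),(6,7)): d=W[j]-W[i]; print(np.degrees(np.arctan2(-d[0],d[1])).round(2), (L[i]+L[j])/2, np.linalg.norm(d)*1000)
```

```text
[[-35.4, -54.9], [-35.3, 57.0], [7.5, -14.2], [7.6, 15.8], [41.2, -48.5], [41.2, 51.9], [-26.4, -29.4], [-26.3, 30.8]]
-11.93 [-35.36764556   1.06976294] 111.90528726925297
-11.93 [7.54705138 0.81507661] 30.037659667601492
-11.93 [41.18141509  1.68273127] 100.36174086015804
-11.93 [-26.34340893   0.6816154 ] 60.19938590650836
```

{"method": "arm_command", "body": {
  "xyz": [
    [1,1,-10],
    [0,0,-20],
    [0,0,-25],
    [0,0,-25],
    [0,0,-20],
    [0,0,-15],
    [0,0,-10],
    [0,0,-5],
    [0,0,0],
    [0,0,0]
  ],
  "spin": [-0.15,0,0,0,0,0,0,0,0,0]
}}

```text
time: 3.05
tool_pos: [0.5513, 0.0468, 0.1953]
tool_rot: [3.141, 0.001, 2.934]
contact_force: [-0.4, -0.2, -0.5]
opening: 0.0395
grip_force: 0.0
```

{"method": "arm_command", "body": {
  "xyz": [
    [0,0,0],
    [0,0,0],
    [0,0,0],
    [0,0,0],
    [0,0,0]
  ],
  "spin": [0,0,0,0,0],
  "jaw": -1,
  "squeeze": 25
}}

```text
time: 3.55
tool_pos: [0.5511, 0.0457, 0.1954]
tool_rot: [-3.14, 0.001, 2.934]
contact_force: [-1.4, -6.0, 2.1]
opening: 0.0291
grip_force: 25.0
```

```bash
python3 -c "
import numpy as np
t=np.r_[np.linspace(0,2.15,20)]
x=-52*np.cos(t)-4*np.sin(t);z=-4*np.cos(t)+52*np.sin(t)
W=np.round(np.c_[x*.9784,-.2067*x,z],1);print(np.round(np.diff(W,axis=0),1).tolist())"
```

```text
[[-0.1, 0.1, 5.9], [0.5, -0.1, 5.9], [1.2, -0.3, 5.7], [1.8, -0.4, 5.6], [2.5, -0.5, 5.4], [2.9, -0.6, 5.0], [3.6, -0.8, 4.7], [4.0, -0.8, 4.2], [4.5, -1.0, 3.8], [4.8, -1.0, 3.2], [5.2, -1.1, 2.6], [5.4, -1.1, 2.0], [5.6, -1.2, 1.3], [5.8, -1.2, 0.7], [5.7, -1.2, 0.1], [5.8, -1.2, -0.6], [5.6, -1.2, -1.3], [5.5, -1.2, -1.9], [5.2, -1.1, -2.6]]
```

First half, then check the force.

{"method": "arm_command", "body": {
  "xyz": [
    [0,0,2.9],
    [0,0,3.0],
    [0.5,-0.1,5.9],
    [1.2,-0.3,5.7],
    [1.8,-0.4,5.6],
    [2.5,-0.5,5.4],
    [2.9,-0.6,5.0],
    [3.6,-0.8,4.7],
    [0,0,0]
  ],
  "spin": [0,0,0,0,0,0,0,0,0]
}}

```text
time: 4.45
tool_pos: [0.5627, 0.0432, 0.233]
tool_rot: [-3.14, -0.004, 2.934]
contact_force: [-5.4, -3.7, -2.4]
opening: 0.0294
grip_force: 25.0
```

{"method": "arm_command", "body": {
  "xyz": [
    [4.0,-0.8,4.2],
    [4.5,-1.0,3.8],
    [4.8,-1.0,3.2],
    [5.2,-1.1,2.6],
    [5.4,-1.1,2.0],
    [5.6,-1.2,1.3],
    [5.8,-1.2,0.7],
    [5.7,-1.2,0.1],
    [5.8,-1.2,-0.6],
    [5.6,-1.2,-1.3],
    [0,0,0]
  ],
  "spin": [0,0,0,0,0,0,0,0,0,0,0]
}}

```text
time: 5.55
tool_pos: [0.6173, 0.0316, 0.2503]
tool_rot: [-3.141, 0.005, 2.933]
contact_force: [2.7, -5.8, 2.7]
opening: 0.0292
grip_force: 25.0
```

{"method": "arm_command", "body": {
  "xyz": [
    [5.5,-1.2,-1.9],
    [4.5,-1.0,-2.2],
    [0,0,0]
  ],
  "spin": [0,0,0]
}}

```text
time: 5.85
tool_pos: [0.6274, 0.0295, 0.2459]
tool_rot: [-3.141, 0.005, 2.933]
contact_force: [3.1, -4.6, 1.6]
opening: 0.0291
grip_force: 25.0
```

{"method": "arm_command", "body": {
  "xyz": [
    [0,0,0],
    [0,0,0],
    [0,0,0],
    [0,0,20],
    [0,0,30],
    [0,0,40],
    [0,0,0]
  ],
  "spin": [0,0,0,0,0,0,0],
  "jaw": -0.13
}}

```text
time: 6.55
tool_pos: [0.627, 0.031, 0.341]
tool_rot: [3.14, 0.01, 2.934]
contact_force: [0.3, 0.5, 0.1]
opening: 0.0399
grip_force: 0.0
```

Run:
```python
from cell import *
from h import *
c=read_camera("wrist"); np.savez("w2.npz",**c); s=read_camera("scene")
cv2.imwrite("pics/w2.png",np.hstack([cv2.resize(c["img"][:,:,::-1],(400,300)),cv2.resize(s["img"][180:330,220:420,::-1],(400,300))]))
o=observe(); print(o["time"],np.round(o["tool_pos"]*1000,1),np.degrees(o["tool_rot"]).round(2),o["contact_force"].round(2))
```

```text
6.65 [625.9  31.  335.9] [1.7997e+02 1.2000e-01 1.6812e+02] [ 0.05  0.19 -0.66]
```

View pics/w2.png

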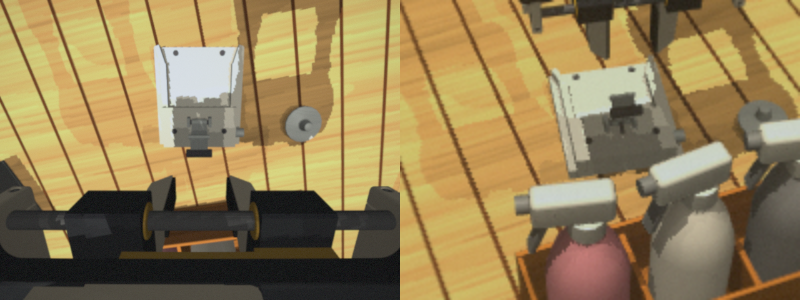

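The left pane shows the clip standing open, with its bar behind the hinge at (200,153); the right pane agrees at (627,103). Next, the scraper.

{"method": "arm_command", "body": {
  "xyz": [
    [-8,-12,0],
    [-16,-24,0],
    [-16,-24,0],
    [-16,-24,0],
    [-16,-24,0],
    [-16,-24,0],
    [-16,-24,0],
    [-16,-24,0],
    [-16,-24,0],
    [-16,-24,0],
    [-16,-24,0],
    [-16,-24,0],
    [-8.5,-13,0],
    [0,0,0],
    [0,0,0]
  ],
  "spin": [-0.5,-0.5,-0.5,-0.5,-0.5,-0.5,-0.5,-0.5,-0.5,-0.5,-0.5,-0.5,-0.5,0,0],
  "jaw": 1
}}

```text
time: 8.15
tool_pos: [0.4329, -0.2583, 0.3339]
tool_rot: [3.14, -0.002, 2.819]
contact_force: [1.0, 0.2, 0.9]
opening: 0.0919
grip_force: 0.0
```

Run:
```python
from cell import *
from h import *
c=read_camera("wrist"); np.savez("w3.npz",**c); cv2.imwrite("pics/w3.png",cv2.resize(c["img"][:,:,::-1],(800,600)))
o=observe(); print(o["time"],np.round(o["tool_pos"]*1000,1),np.degrees(o["tool_rot"]).round(2),o["contact_force"].round(2))
```

```text
8.2 [ 433.3 -257.9  334.1] [ 1.7994e+02 -9.0000e-02  1.6158e+02] [ 0.38  0.24 -0.65]
```

View pics/w3.png

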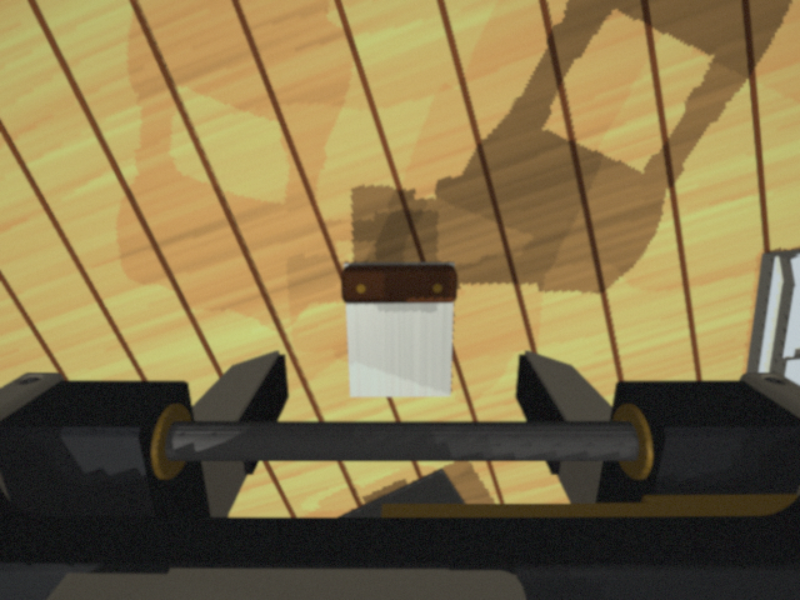

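The scraper sits square to the gripper: grip screws at (361,288) and (437,288), grip ends at columns 343 and 457, edge corners at (349,397) and (452,396).

Run:
```python
from h import *
c=np.load("w3.npz")
uv=(np.array([(361,288.5),(437,288),(343,284),(457,284),(349,397),(452,396.5)])+.5)*.8-.5
W=px2w(c,uv,np.array([26,26,26,26,3,3])/1e3)*1000
for i in (0,2,4): d=W[i+1]-W[i]; print(W[i].round(1),W[i+1].round(1),"mid",((W[i]+W[i+1])/2).round(1),"yaw",np.degrees(np.arctan2(-d[0],d[1])).round(2),"len",np.linalg.norm(d).round(1))
m=(W[4]+W[5])/2; a=np.radians(-18.4); print("origin from edge",m[:2]-97*np.array([np.cos(a),np.sin(a)]))
```

```text
[ 426.7 -284.3   26. ] [ 442.9 -235.    26. ] mid [ 434.8 -259.7   26. ] yaw -18.18 len 51.9
[ 419.8 -294.8   26. ] [ 444.5 -221.3   26. ] mid [ 432.1 -258.    26. ] yaw -18.57 len 77.6
[ 514.6 -328.9    3. ] [ 540.4 -250.7    3. ] mid [ 527.5 -289.8    3. ] yaw -18.27 len 82.4
origin from edge [ 435.47946066 -259.18522527]
```

{"method": "arm_command", "body": {
  "xyz": [
    [1.3,-0.9,-10],
    [0,0,-20],
    [0,0,-25],
    [0,0,-30],
    [0,0,-25],
    [0,0,-18],
    [0,0,-10],
    [0,0,-5],
    [0,0,0],
    [0,0,0]
  ],
  "spin": [0,0,0,0,0,0,0,0,0,0]
}}

```text
time: 9.2
tool_pos: [0.4352, -0.2592, 0.1924]
tool_rot: [-3.141, 0.001, 2.821]
contact_force: [0.1, -0.3, -0.9]
opening: 0.0921
grip_force: 0.0
```

{"method": "arm_command", "body": {
  "xyz": [
    [0,0,0],
    [0,0,0],
    [0,0,0],
    [0,0,0],
    [0,0,0]
  ],
  "spin": [0,0,0,0,0],
  "jaw": -1,
  "squeeze": 50
}}

```text
time: 9.7
tool_pos: [0.435, -0.2594, 0.1925]
tool_rot: [-3.141, 0.001, 2.82]
contact_force: [-1.1, -0.4, 6.6]
opening: 0.0797
grip_force: 50.0
```

{"method": "arm_command", "body": {
  "xyz": [
    [0,0,5],
    [0,0,10],
    [0,0,15],
    [-1.2,14,10],
    [-2.4,28,0],
    [-2.4,28,0],
    [-2.4,28,0],
    [-2.4,28,0],
    [-2.4,28,0],
    [-2.4,28,0],
    [-2.4,28,0],
    [-2.4,28,0],
    [-2.4,28,0],
    [-2.4,28,0],
    [-2.4,28,0],
    [-1.2,13.6,0],
    [0,0,0],
    [0,0,0],
    [0,0,0]
  ],
  "spin": [0,0,0,0.5,0.5,0.5,0.5,0.5,0.5,0.5,0.5,0.5,0.5,0.5,0.5,0.5,0,0,0]
}}

```text
time: 11.6
tool_pos: [0.4059, 0.076, 0.232]
tool_rot: [3.142, 0.0, 2.933]
contact_force: [-0.0, -0.1, -2.1]
opening: 0.0792
grip_force: 50.0
```

Run:
```python
from cell import *
from h import *
c=read_camera("wrist"); np.savez("w4.npz",**c); cv2.imwrite("pics/w4.png",cv2.resize(c["img"][:,:,::-1],(800,600)))
s=read_camera("scene"); np.savez("s4.npz",**s)
for _ in range(4):
  o=observe(); print(o["time"],np.round(o["tool_pos"]*1000,1),np.degrees(o["tool_rot"]).round(2),o["contact_force"].round(2),o["opening"]); read_camera("top")
```

```text
11.7 [406.   75.8 231.9] [180.     0.   168.03] [-0.13 -0.14 -1.97] 0.07950759279567422
11.75 [406.1  75.8 231.9] [180.    -0.   168.02] [ 0.69  0.78 -2.23] 0.07952811927728516
11.8 [406.1  75.9 231.9] [180.     0.   168.03] [ 0.21  0.33 -1.85] 0.07931944967966773
11.85 [406.1  75.9 231.8] [ 1.8000e+02 -1.0000e-02  1.6803e+02] [ 0.25 -0.54 -2.19] 0.07945247860347188
```

View pics/w4.png

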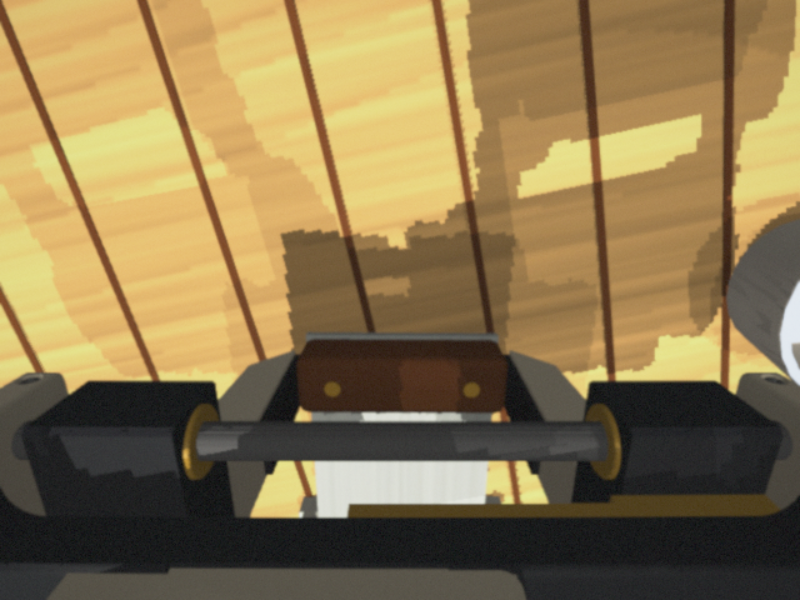

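The wrist view shows the scraper held square between the fingers, grip screws at (332,389) and (472,389). I'll check blade droop and alignment from depth numbers.

```bash
cat >> h.py <<'E'
def cloud(s):
    v,u=np.mgrid[0:480,0:640]; z=s["depth"].ravel(); m=z>0
    q=cv2.undistortPoints(np.c_[u.ravel(),v.ravel()].astype(float)[:,None],K(s),np.array(s["dist_coeffs"],float))[:,0]
    T=s["world_from_camera"]; return (np.c_[q[:,0]*z,-q[:,1]*z,-z]@T[:3,:3].T+T[:3,3])[m]*1000
A=np.radians(-11.93); RH=np.array([[np.cos(A),-np.sin(A)],[np.sin(A),np.cos(A)]])
def local(P): return np.c_[(P[:,:2]-[545.1,46.9])@RH,P[:,2]]
E
python3 - <<'E'
from h import *
for n in ("s4.npz","w4.npz"):
  L=local(cloud(np.load(n)))
  b=L[(L[:,0]>-145)&(L[:,0]<-40)&(abs(L[:,1])<55)&(L[:,2]>25)&(L[:,2]<90)]
  for x in range(-145,-40,10):
    m=(b[:,0]>=x)&(b[:,0]<x+10)
    if m.sum()>3: print(n,x,m.sum(),"z",np.median(b[m,2]).round(1),"y",b[m,1].min().round(1),b[m,1].max().round(1))
  bb=L[(abs(L[:,1])<35)&(L[:,0]>-30)&(L[:,0]<0)&(L[:,2]<30)]; print("bed z",np.median(bb[:,2]) if len(bb) else None)
E
```

```text
s4.npz -145 128 z 66.0 y -49.5 45.5
s4.npz -135 539 z 58.6 y -54.6 54.3
s4.npz -125 107 z 42.4 y -40.2 39.4
s4.npz -115 114 z 42.3 y -39.5 39.7
s4.npz -105 114 z 42.4 y -40.4 39.1
s4.npz -95 122 z 42.1 y -40.2 39.7
s4.npz -85 118 z 41.9 y -39.6 39.2
s4.npz -75 122 z 42.1 y -40.3 40.2
s4.npz -65 127 z 42.1 y -40.5 39.3
s4.npz -55 139 z 41.7 y -40.4 39.3
s4.npz -45 18 z 42.2 y -34.1 34.4
bed z 12.014254913679412
w4.npz -145 3570 z 66.2 y -39.7 40.9
w4.npz -135 665 z 65.5 y -39.5 40.6
w4.npz -125 709 z 43.1 y -39.6 40.1
w4.npz -115 317 z 42.8 y -39.9 40.5
w4.npz -95 1425 z 42.9 y -39.9 40.4
w4.npz -85 1892 z 42.9 y -40.0 40.3
w4.npz -75 1399 z 42.8 y -40.1 40.2
w4.npz -65 178 z 42.7 y -40.1 -25.6
bed z None
```

Run:
```python
from h import *
L=local(cloud(np.load("s4.npz")))
for lo,hi in ((-12,10),(10,36)):
  m=(L[:,0]>lo)&(L[:,0]<hi)
  bed=L[m&(L[:,2]>10)&(L[:,2]<14)&(abs(L[:,1])<50)]; rail=L[m&(L[:,2]>20.5)&(L[:,2]<24)]
  print(lo,"bed y",np.percentile(bed[:,1],[.5,99.5]).round(1),"rail inner",rail[rail[:,1]<0,1].max().round(1),rail[rail[:,1]>0,1].min().round(1),"rail outer",rail[:,1].min().round(1),rail[:,1].max().round(1))
  print(np.histogram(rail[:,1],bins=np.arange(-64,65,4))[0])
```

```text
-12 bed y [-40.3  42.1] rail inner -42.1 41.9 rail outer -49.1 49.7
[ 0  0  0  3 11  5  0  0  0  0  0  0  0  0  0  0  0  0  0  0  0  0  0  0
  0  0  7  8  4  0  0  0]
10 bed y [-49.7  41.4] rail inner -42.0 42.3 rail outer -50.2 49.0
[ 0  0  0 10 15 11  0  0  0  0  0  0  0  0  0  0  0  0  0  0  0  0  0  0
  0  0  9 14  5  0  0  0]
```

{"method": "arm_command", "body": {
  "xyz": [
    [0,0,-5],
    [0,0,-10],
    [0,0,-7],
    [0,0,-3.5],
    [0,0,-1],
    [0,0,0],
    [0,0,0]
  ],
  "spin": [0,0,0,0,0,0,0]
}}

```text
time: 12.6
tool_pos: [0.4061, 0.0764, 0.2054]
tool_rot: [3.141, 0.0, 2.934]
contact_force: [0.2, 0.1, -2.6]
opening: 0.0793
grip_force: 50.0
```

{"method": "arm_command", "body": {
  "xyz": [
    [4.9,-1.0,0],
    [9.8,-2.1,0],
    [9.8,-2.0,0],
    [9.8,-2.1,0],
    [9.8,-2.1,0],
    [9.8,-2.0,0],
    [4.9,-1.1,0],
    [0,0,0]
  ],
  "spin": [0,0,0,0,0,0,0,0]
}}

```text
time: 13.4
tool_pos: [0.4655, 0.0638, 0.2052]
tool_rot: [3.141, 0.0, 2.934]
contact_force: [0.0, -0.1, -2.4]
opening: 0.0795
grip_force: 50.0
```

{"method": "arm_command", "body": {
  "xyz": [
    [4.9,-1.0,0],
    [4.9,-1.0,0],
    [4.9,-1.1,0],
    [4.9,-1.0,0],
    [3.9,-0.8,0],
    [0,0,0]
  ],
  "spin": [0,0,0,0,0,0]
}}

```text
time: 14.0
tool_pos: [0.4889, 0.059, 0.2054]
tool_rot: [3.141, 0.001, 2.934]
contact_force: [-0.3, 0.1, -2.6]
opening: 0.0795
grip_force: 50.0
```

{"method": "arm_command", "body": {
  "xyz": [
    [2.0,-0.4,-0.4],
    [2.0,-0.4,-0.4],
    [0,0,0]
  ],
  "spin": [0,0,0]
}}

```text
time: 14.3
tool_pos: [0.4924, 0.0583, 0.2046]
tool_rot: [3.142, 0.0, 2.934]
contact_force: [0.2, 0.0, -1.0]
opening: 0.0794
grip_force: 50.0
```

{"method": "arm_command", "body": {
  "xyz": [
    [0,0,0],
    [0,0,0],
    [0,0,0]
  ],
  "spin": [0,0,0],
  "squeeze": 4
}}

```text
time: 14.6
tool_pos: [0.4924, 0.0583, 0.2046]
tool_rot: [3.141, 0.0, 2.934]
contact_force: [-0.1, -0.3, -0.9]
opening: 0.08
grip_force: 4.0
```

{"method": "arm_command", "body": {
  "xyz": [
    [0.5,-0.1,0],
    [0.5,-0.1,0],
    [0.5,-0.1,0],
    [0.5,-0.1,0],
    [0,0,0]
  ],
  "spin": [0,0,0,0,0]
}}

```text
time: 15.1
tool_pos: [0.4944, 0.0579, 0.2046]
tool_rot: [3.141, 0.0, 2.934]
contact_force: [-2.3, 0.2, 1.5]
opening: 0.0802
grip_force: 4.0
```

{"method": "arm_command", "body": {
  "xyz": [
    [0.5,-0.1,0],
    [0.5,-0.1,0],
    [0,0,0]
  ],
  "spin": [0,0,0]
}}

```text
time: 15.4
tool_pos: [0.4954, 0.0577, 0.2046]
tool_rot: [3.141, 0.0, 2.934]
contact_force: [-1.6, -0.4, 2.0]
opening: 0.08
grip_force: 4.0
```

```bash
cat > st.py <<'E'
from cell import *
from h import *
F=[];P=[]
for n in ("scene",)*3:
    s=read_camera(n); o=observe(); F.append(o["contact_force"]); P.append(o["tool_pos"]*1000)
P=np.array(P); L=local(cloud(s))
f=np.mean(F,0); print(o["time"],"tool local",local(P).mean(0).round(2),"F local",np.r_[f[:2]@RH,f[2]].round(2),"open",o["opening"])
g=L[(abs(L[:,1])<30)&(L[:,0]>-85)&(L[:,0]<0)]
g2=g[(g[:,2]>28)&(g[:,2]<40)]; b=g[(g[:,2]>12.5)&(g[:,2]<18)]
print("grip front x",np.percentile(g2[:,0],95).round(1) if len(g2) else None,"blade z by x",[(x,np.median(b[(b[:,0]>x)&(b[:,0]<x+8),2]).round(1)) for x in range(-34,20,8) if ((b[:,0]>x)&(b[:,0]<x+8)).sum()>3])
E
python3 st.py
```

```text
15.55 tool local [-50.88   0.27 204.57] F local [-1.94 -0.08  1.28] open 0.07998453661425588
grip front x -37.7 blade z by x [(-34, np.float64(14.8)), (-26, np.float64(15.2)), (-18, np.float64(15.2)), (-10, np.float64(14.7)), (-2, np.float64(14.7))]
```

{"method": "arm_command", "body": {
  "xyz": [
    [0.5,-0.1,0.2],
    [0.5,-0.1,0],
    [0.5,-0.1,0],
    [0.5,-0.1,0],
    [0.5,-0.1,0],
    [0.5,-0.1,0],
    [0,0,0]
  ],
  "spin": [0,0,0,0,0,0,0]
}}

```text
time: 16.25
tool_pos: [0.4984, 0.0571, 0.2047]
tool_rot: [3.141, 0.0, 2.934]
contact_force: [-0.3, -0.6, -1.5]
opening: 0.08
grip_force: 4.0
```

```bash
python3 st.py
python3 - <<'E'
from h import *
L=local(cloud(np.load("s4.npz"))); g=L[(abs(L[:,1])<30)&(L[:,2]>55)&(L[:,2]<67)&(L[:,0]>-180)&(L[:,0]<-100)]; print("s4 baseline: grip front - tool", np.percentile(g[:,0],95)-local(np.array([[406.05,75.85,0]]))[0,0])
E
```

```text
16.4 tool local [-47.77   0.3  204.77] F local [ 0.4  -0.01 -1.66] open 0.07963170033895439
grip front x -35.3 blade z by x [(-34, np.float64(15.6)), (-26, np.float64(15.1)), (-18, np.float64(15.1)), (-10, np.float64(15.3)), (-2, np.float64(14.8))]
s4 baseline: grip front - tool 13.387715959063115
```

{"method": "arm_command", "body": {
  "xyz": [
    [0.5,-0.1,0],
    [0.5,-0.1,0],
    [0.5,-0.1,0],
    [0.5,-0.1,0],
    [0.5,-0.1,0],
    [0,0,0]
  ],
  "spin": [0,0,0,0,0,0]
}}

```text
time: 17.0
tool_pos: [0.5009, 0.0566, 0.2047]
tool_rot: [3.141, 0.0, 2.934]
contact_force: [-0.5, 0.1, -1.2]
opening: 0.08
grip_force: 4.0
```

```bash
python3 st.py
```

```text
17.15 tool local [-45.24   0.34 204.76] F local [-0.24  0.19 -1.56] open 0.07999228685768141
grip front x -32.8 blade z by x [(-34, np.float64(14.9)), (-26, np.float64(15.1)), (-18, np.float64(15.1)), (-10, np.float64(15.0)), (-2, np.float64(14.7))]
```

{"method": "arm_command", "body": {
  "xyz": [
    [0.5,-0.1,0],
    [0.5,-0.1,0],
    [0.5,-0.1,0],
    [0.5,-0.1,0],
    [0.5,-0.1,0],
    [0.5,-0.1,0],
    [0,0,0]
  ],
  "spin": [0,0,0,0,0,0,0],
  "squeeze": 3
}}

```text
time: 17.85
tool_pos: [0.5039, 0.056, 0.2047]
tool_rot: [3.141, 0.0, 2.934]
contact_force: [-0.2, 0.0, -1.3]
opening: 0.08
grip_force: 3.0
```

{"method": "arm_command", "body": {
  "xyz": [
    [0.5,-0.1,0],
    [0.5,-0.1,0],
    [0.5,-0.1,0],
    [0.5,-0.1,0],
    [0.5,-0.1,0],
    [0.5,-0.1,0],
    [0,0,0]
  ],
  "spin": [0,0,0,0,0,0,0]
}}

```text
time: 18.55
tool_pos: [0.5069, 0.0554, 0.2048]
tool_rot: [3.141, 0.0, 2.934]
contact_force: [0.4, -0.1, -0.9]
opening: 0.0799
grip_force: 3.0
```

{"method": "arm_command", "body": {
  "xyz": [
    [0.5,-0.1,0],
    [0.5,-0.1,0],
    [0.5,-0.1,0],
    [0.5,-0.1,0],
    [0.5,-0.1,0],
    [0.5,-0.1,0],
    [0,0,0]
  ],
  "spin": [0,0,0,0,0,0,0]
}}

```text
time: 19.25
tool_pos: [0.5099, 0.0548, 0.2048]
tool_rot: [3.141, 0.0, 2.934]
contact_force: [-0.7, 0.5, -1.6]
opening: 0.0799
grip_force: 3.0
```

```bash
python3 st.py
```

```text
19.4 tool local [-36.06   0.43 204.77] F local [-0.07  0.05 -0.96] open 0.07978031789245091
grip front x -23.2 blade z by x [(-34, np.float64(14.6)), (-26, np.float64(15.5)), (-18, np.float64(15.1)), (-10, np.float64(15.0)), (-2, np.float64(14.6))]
```

{"method": "arm_command", "body": {
  "xyz": [
    [0.5,-0.1,0],
    [0.5,-0.2,0],
    [0.5,-0.1,0],
    [0.5,-0.2,0],
    [0,0,0]
  ],
  "spin": [0,0,0,0,0]
}}

```text
time: 19.9
tool_pos: [0.5119, 0.0542, 0.2047]
tool_rot: [3.141, 0.0, 2.934]
contact_force: [-0.4, 0.3, -2.2]
opening: 0.08
grip_force: 3.0
```

{"method": "arm_command", "body": {
  "xyz": [
    [0.5,-0.1,0],
    [0.5,-0.1,0],
    [0.5,-0.1,0],
    [0.5,-0.1,0],
    [0,0,0]
  ],
  "spin": [0,0,0,0,0]
}}

```text
time: 20.4
tool_pos: [0.5139, 0.0538, 0.2047]
tool_rot: [3.141, 0.0, 2.934]
contact_force: [-0.4, 0.2, -1.4]
opening: 0.0798
grip_force: 3.0
```

```bash
python3 st.py
```

```text
20.55 tool local [-31.95   0.29 204.77] F local [ 0.22  0.03 -1.08] open 0.08053320101825595
grip front x -19.4 blade z by x [(-26, np.float64(15.4)), (-18, np.float64(15.2)), (-10, np.float64(14.8)), (-2, np.float64(15.4))]
```

{"method": "arm_command", "body": {
  "xyz": [
    [0.5,-0.1,0],
    [0.5,-0.1,0],
    [0.5,-0.1,0],
    [0.5,-0.1,0],
    [0,0,0]
  ],
  "spin": [0,0,0,0,0]
}}

```text
time: 21.05
tool_pos: [0.5159, 0.0534, 0.2047]
tool_rot: [3.141, 0.0, 2.934]
contact_force: [-0.0, -0.7, -1.6]
opening: 0.0802
grip_force: 3.0
```

```bash
python3 st.py
```

```text
21.2 tool local [-29.92   0.31 204.76] F local [ 0.44 -0.12 -1.48] open 0.0801244752500552
grip front x -17.1 blade z by x [(-26, np.float64(15.2)), (-18, np.float64(15.2)), (-10, np.float64(15.2)), (-2, np.float64(14.6))]
```

{"method": "arm_command", "body": {
  "xyz": [
    [0.5,-0.1,0],
    [0.5,-0.1,0],
    [0.5,-0.1,0],
    [0,0,0]
  ],
  "spin": [0,0,0,0]
}}

```text
time: 21.6
tool_pos: [0.5173, 0.0531, 0.2047]
tool_rot: [3.142, -0.0, 2.934]
contact_force: [-0.7, -0.6, -1.3]
opening: 0.08
grip_force: 3.0
```

```bash
python3 st.py
```

```text
21.75 tool local [-28.45   0.31 204.72] F local [-0.41 -0.01 -1.4 ] open 0.07960514309738838
grip front x -15.4 blade z by x [(-26, np.float64(15.2)), (-18, np.float64(15.0)), (-10, np.float64(15.2)), (-2, np.float64(14.9))]
```

{"method": "arm_command", "body": {
  "xyz": [
    [0.5,-0.1,0],
    [0.5,-0.1,0],
    [0,0,0]
  ],
  "spin": [0,0,0]
}}

```text
time: 22.05
tool_pos: [0.5178, 0.0529, 0.2046]
tool_rot: [-3.141, -0.002, 2.934]
contact_force: [-4.2, -0.6, 1.6]
opening: 0.0798
grip_force: 3.0
```

```bash
python3 st.py
```

```text
22.2 tool local [-27.89   0.25 204.6 ] F local [-4.11 -1.63  0.04] open 0.08003678745697593
grip front x -15.6 blade z by x [(-26, np.float64(15.2)), (-18, np.float64(15.0)), (-10, np.float64(14.9)), (-2, np.float64(15.4))]
```

The stop is felt at about 4 N, with the tool lagging its command, so the blade is home. Releasing and lifting straight up.

{"method": "arm_command", "body": {
  "xyz": [
    [0,0,0],
    [0,0,0],
    [0,0,0],
    [0,0,0],
    [0,0,10],
    [0,0,20],
    [0,0,30],
    [0,0,30],
    [0,0,0]
  ],
  "spin": [0,0,0,0,0,0,0,0,0],
  "jaw": 1
}}

```text
time: 23.1
tool_pos: [0.5195, 0.0529, 0.2994]
tool_rot: [3.14, 0.009, 2.934]
contact_force: [0.4, -0.1, 0.1]
opening: 0.0915
grip_force: 0.0
```

```bash
python3 st.py
```

```text
23.25 tool local [-27.37   0.37 295.95] F local [ 0.08  0.43 -0.38] open 0.09153475614737816
grip front x -16.0 blade z by x [(-26, np.float64(14.8)), (-18, np.float64(15.2)), (-10, np.float64(15.1)), (-2, np.float64(15.1))]
```

{"method": "arm_command", "body": {
  "xyz": [
    [-14,3,0],
    [-13.5,2.8,0],
    [0,0,-10],
    [0,0,-20],
    [0,0,-30],
    [0,0,-25],
    [0,0,-10],
    [0,0,0],
    [0,0,0]
  ],
  "spin": [0,0,0,0,0,0,0,0,0],
  "jaw": -1
}}

```text
time: 24.15
tool_pos: [0.4913, 0.0586, 0.1999]
tool_rot: [3.141, 0.0, 2.934]
contact_force: [-0.5, 0.4, 0.4]
opening: 0.0245
grip_force: 0.0
```

{"method": "arm_command", "body": {
  "xyz": [
    [0.5,-0.1,0],
    [0.5,-0.1,0],
    [0.5,-0.1,0],
    [0.5,-0.1,0],
    [0.5,-0.1,0],
    [0.5,-0.1,0],
    [0.5,-0.1,0],
    [0.5,-0.1,0],
    [0,0,0]
  ],
  "spin": [0,0,0,0,0,0,0,0,0]
}}

```text
time: 25.05
tool_pos: [0.4946, 0.058, 0.1996]
tool_rot: [-3.142, -0.001, 2.934]
contact_force: [-1.9, 0.8, 1.7]
opening: 0.0005
grip_force: 0.9
```

{"method": "arm_command", "body": {
  "xyz": [
    [0.2,0,0],
    [0,0,0],
    [0,0,0]
  ],
  "spin": [0,0,0]
}}

```text
time: 25.35
tool_pos: [0.4946, 0.0579, 0.1996]
tool_rot: [-3.141, -0.001, 2.934]
contact_force: [-3.9, -0.5, 1.8]
opening: 0.0006
grip_force: 1.9
```

```bash
python3 st.py
```

```text
25.5 tool local [-51.64   0.37 199.62] F local [-4.06 -0.81  2.44] open 0.0007165430891796329
grip front x -15.7 blade z by x [(-26, np.float64(14.6)), (-18, np.float64(15.2)), (-10, np.float64(14.9)), (-2, np.float64(15.1))]
```

Nudged home again at 4 N against a hard stop. Backing off and going to the clip bar.

{"method": "arm_command", "body": {
  "xyz": [
    [-2,0.4,0],
    [-3,0.6,0],
    [0,0,15],
    [0,0,30],
    [0,0,35],
    [0,0,20],
    [20,-4.3,0],
    [34,-7.2,0],
    [34,-7.2,0],
    [34,-7.2,0],
    [15,-3.4,0],
    [0,0,0],
    [0,0,0]
  ],
  "spin": [0,0,0,0,0,0,0,0,0,0,0,0,0],
  "jaw": -0.13
}}

```text
time: 26.8
tool_pos: [0.6266, 0.0297, 0.2993]
tool_rot: [3.142, -0.001, 2.934]
contact_force: [-0.2, 0.1, 0.1]
opening: 0.0401
grip_force: 0.0
```

Run:
```python
exec(open("st.py").read())
for n in ("scene","wrist"):
    s=read_camera(n); L=local(cloud(s)); b=L[(abs(L[:,1])<22)&(L[:,0]>65)&(L[:,0]<110)&(L[:,2]>72)&(L[:,2]<92)]
    if len(b): print(n,len(b),"bar x,y,z lo/hi",np.percentile(b,[2,98],axis=0).round(1).tolist())
```

```text
26.95 tool local [8.2900e+01 1.4000e-01 2.9969e+02] F local [ 0.16 -0.23 -0.56] open 0.04013762063825432
grip front x -15.5 blade z by x [(-26, np.float64(15.6)), (-18, np.float64(15.1)), (-10, np.float64(14.9)), (-2, np.float64(15.0))]
scene 156 bar x,y,z lo/hi [[66.9, -14.3, 75.8], [92.2, 13.4, 84.4]]
wrist 1611 bar x,y,z lo/hi [[65.4, -13.1, 78.8], [89.8, 14.2, 84.5]]
```

{"method": "arm_command", "body": {
  "xyz": [
    [2.0,-0.4,-10],
    [0,0,-18],
    [0,0,-15],
    [0,0,-8],
    [0,0,-2.5],
    [0,0,0],
    [0,0,0]
  ],
  "spin": [0,0,0,0,0,0,0]
}}

```text
time: 27.75
tool_pos: [0.6293, 0.0292, 0.2469]
tool_rot: [3.141, 0.001, 2.934]
contact_force: [0.2, -0.8, -0.5]
opening: 0.0395
grip_force: 0.0
```

{"method": "arm_command", "body": {
  "xyz": [
    [0,0,0],
    [0,0,0],
    [0,0,0],
    [0,0,0],
    [0,0,0]
  ],
  "spin": [0,0,0,0,0],
  "jaw": -1,
  "squeeze": 30
}}

```text
time: 28.25
tool_pos: [0.6292, 0.0289, 0.2468]
tool_rot: [-3.141, 0.001, 2.934]
contact_force: [-0.1, -2.1, 4.8]
opening: 0.029
grip_force: 30.0
```

Run:
```python
from cell import *
from h import *
for _ in range(3):
    s=read_camera("top"); o=observe(); print(local(o["tool_pos"][None]*1000).round(2),o["contact_force"].round(2),o["opening"])
t=np.r_[2.2,np.linspace(2.1,0.07,22)]
x=-52*np.cos(t)-4*np.sin(t);z=-4*np.cos(t)+52*np.sin(t)
W=np.c_[x*.9784,-.2067*x,z];r=np.round(W,1);print(t.round(2).tolist());print(np.round(np.diff(r,axis=0),1).tolist())
```

```text
[[ 8.6000e+01 -1.7000e-01  2.4686e+02]] [-0.78 -2.74  5.  ] 0.029141155652649117
[[ 8.5990e+01 -1.6000e-01  2.4684e+02]] [-1.22 -3.27  5.67] 0.02920255797934615
[[ 8.6000e+01 -1.6000e-01  2.4684e+02]] [-0.81 -3.09  5.35] 0.029184815202090864
[2.2, 2.1, 2.0, 1.91, 1.81, 1.71, 1.62, 1.52, 1.42, 1.33, 1.23, 1.13, 1.04, 0.94, 0.84, 0.75, 0.65, 0.55, 0.46, 0.36, 0.26, 0.17, 0.07]
[[-4.5, 1.0, 2.5], [-4.5, 0.9, 2.0], [-4.7, 1.0, 1.5], [-4.8, 1.1, 1.1], [-4.9, 1.0, 0.5], [-5.0, 1.0, 0.1], [-4.9, 1.1, -0.4], [-4.8, 1.0, -0.9], [-4.8, 1.0, -1.3], [-4.6, 1.0, -1.8], [-4.4, 0.9, -2.3], [-4.2, 0.9, -2.7], [-3.9, 0.8, -3.1], [-3.6, 0.8, -3.4], [-3.2, 0.7, -3.8], [-2.9, 0.6, -4.1], [-2.4, 0.5, -4.4], [-2.1, 0.4, -4.6], [-1.6, 0.4, -4.7], [-1.1, 0.2, -4.9], [-0.7, 0.1, -5.0], [-0.2, 0.1, -5.1]]
```

{"method": "arm_command", "body": {
  "xyz": [
    [-4.5,1.0,2.5],
    [-4.5,0.9,2.0],
    [-4.7,1.0,1.5],
    [-4.8,1.1,1.1],
    [-4.9,1.0,0.5],
    [-5.0,1.0,0.1],
    [-4.9,1.1,-0.4],
    [-4.8,1.0,-0.9],
    [-4.8,1.0,-1.3],
    [-4.6,1.0,-1.8],
    [-4.4,0.9,-2.3],
    [0,0,0]
  ],
  "spin": [0,0,0,0,0,0,0,0,0,0,0,0]
}}

```text
time: 29.6
tool_pos: [0.5773, 0.0399, 0.2489]
tool_rot: [-3.141, 0.003, 2.934]
contact_force: [-1.4, -3.6, 12.5]
opening: 0.0287
grip_force: 30.0
```

{"method": "arm_command", "body": {
  "xyz": [
    [-4.2,0.9,-2.7],
    [-3.9,0.8,-3.1],
    [-3.6,0.8,-3.4],
    [-3.2,0.7,-3.8],
    [-2.9,0.6,-4.1],
    [-2.4,0.5,-4.4],
    [-2.1,0.4,-4.6],
    [-1.6,0.4,-4.7],
    [0,0,0]
  ],
  "spin": [0,0,0,0,0,0,0,0,0]
}}

```text
time: 30.5
tool_pos: [0.5519, 0.0453, 0.2152]
tool_rot: [-3.141, -0.005, 2.934]
contact_force: [-4.9, -3.7, 0.9]
opening: 0.0291
grip_force: 30.0
```

```bash
python3 st.py
```

```text
30.65 tool local [ 7.1100e+00 -1.9000e-01  2.1556e+02] F local [-4.17 -4.79  0.62] open 0.029142565900480477
grip front x -16.0 blade z by x [(-18, np.float64(15.2)), (-10, np.float64(15.0)), (-2, np.float64(14.1))]
```

{"method": "arm_command", "body": {
  "xyz": [
    [-1.0,0.2,-4.0],
    [-0.8,0.1,-4.0],
    [-0.4,0.1,-3.0],
    [0,0,-1.5],
    [0,0,0]
  ],
  "spin": [0,0,0,0,0]
}}

```text
time: 31.15
tool_pos: [0.55, 0.0456, 0.2029]
tool_rot: [-3.141, -0.004, 2.934]
contact_force: [-4.5, -3.5, -1.7]
opening: 0.0293
grip_force: 30.0
```

```bash
python3 st.py
```

```text
31.3 tool local [  5.02  -0.23 203.02] F local [-3.68 -3.87 -1.36] open 0.029344060012692904
grip front x -14.9 blade z by x [(-10, np.float64(15.4)), (-2, np.float64(15.2))]
```

{"method": "arm_command", "body": {
  "xyz": [
    [0,0,-0.8],
    [0,0,-0.8],
    [0,0,0]
  ],
  "spin": [0,0,0]
}}

```text
time: 31.6
tool_pos: [0.5499, 0.0456, 0.2014]
tool_rot: [-3.141, -0.004, 2.934]
contact_force: [-4.9, -3.3, -1.2]
opening: 0.0293
grip_force: 30.0
```

{"method": "arm_command", "body": {
  "xyz": [
    [0.3,0,-0.7],
    [0,0,-0.7],
    [0,0,0]
  ],
  "spin": [0,0,0]
}}

```text
time: 31.9
tool_pos: [0.5501, 0.0456, 0.1999]
tool_rot: [-3.141, -0.005, 2.934]
contact_force: [-5.1, -3.7, -1.0]
opening: 0.0292
grip_force: 30.0
```

{"method": "arm_command", "body": {
  "xyz": [
    [0.2,0,-0.5],
    [0,0,-0.5],
    [0,0,0]
  ],
  "spin": [0,0,0]
}}

```text
time: 32.2
tool_pos: [0.5502, 0.0457, 0.1993]
tool_rot: [-3.141, -0.005, 2.934]
contact_force: [-6.5, -3.3, 1.2]
opening: 0.0291
grip_force: 30.0
```

{"method": "arm_command", "body": {
  "xyz": [
    [0,0,-0.4],
    [0,0,0]
  ],
  "spin": [0,0]
}}

```text
time: 32.4
tool_pos: [0.5502, 0.0456, 0.1992]
tool_rot: [-3.141, -0.005, 2.934]
contact_force: [-7.7, -3.1, 4.0]
opening: 0.0293
grip_force: 30.0
```

Lip is seated on the blade (z held at 199.2, force now upward). Letting go and lifting clear.

{"method": "arm_command", "body": {
  "xyz": [
    [0,0,0],
    [0,0,0],
    [0,0,0],
    [0,0,5],
    [0,0,15],
    [0,0,30],
    [0,0,40],
    [-20,0,40],
    [-20,0,10],
    [0,0,0],
    [0,0,0]
  ],
  "spin": [0,0,0,0,0,0,0,0,0,0,0],
  "jaw": -0.13
}}

```text
time: 33.5
tool_pos: [0.5116, 0.0458, 0.3398]
tool_rot: [3.141, 0.001, 2.934]
contact_force: [-0.1, 0.2, -0.1]
opening: 0.0401
grip_force: 0.0
```

```bash
python3 st.py
python3 - <<'E'
from cell import *
from h import *
c=read_camera("wrist"); t=read_camera("top"); s=read_camera("scene")
w=cv2.resize(c["img"][:,:,::-1],(400,300)); b=cv2.resize(s["img"][185:275,270:390,::-1],(400,300),interpolation=cv2.INTER_CUBIC); d=cv2.resize(t["img"][:,:,::-1],(400,300)); e=cv2.resize(c["img"][90:330,180:500,::-1],(400,300))
cv2.imwrite("pics/end.png",np.vstack([np.hstack([w,b]),np.hstack([d,e])]))
E
```

```text
33.65 tool local [-32.18  -8.02 338.83] F local [-0.18  0.01 -0.34] open 0.04010363213464794
grip front x -15.5 blade z by x [(-26, np.float64(14.8)), (-18, np.float64(15.4)), (-10, np.float64(15.1)), (-2, np.float64(14.5))]
```

View pics/end.png

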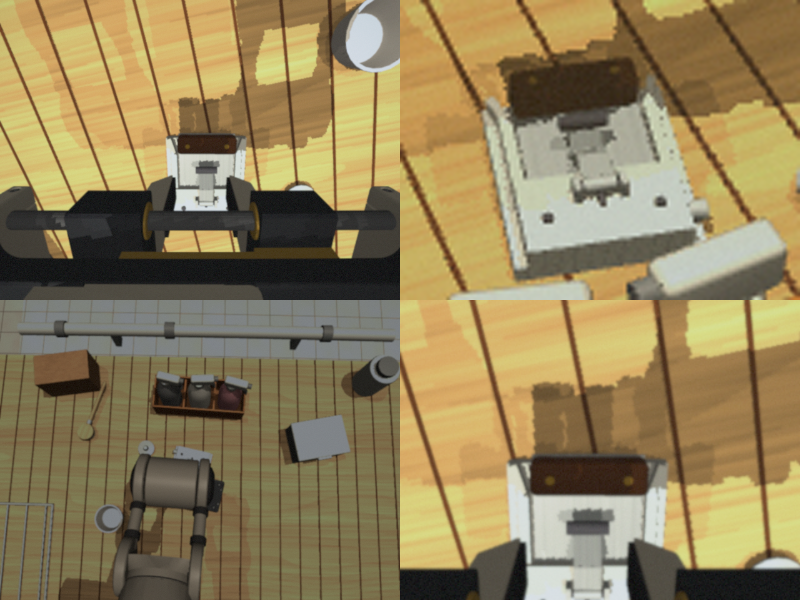

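The final view shows the scraper in the holder with its grip at (572,88), and the clip lying flat on the blade at (583,120). The gripper is clear, and the bottles, tub, ramekin, plug and brush are in their places. Handing in.

```bash
python3 -c "
from cell import *
print(hand_in())"
```

```text
the job is handed in; nothing more can be done
None
```

The scraper is in its holder with the blade against the stop (felt at about 4 N), the clip was eased down onto it and let go, and nothing else looked moved in the last view; I handed the job in at about 34 s and no verdict was shown.

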